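# Press-test a club head, then hold the sprung guard open for inspection

## Robot

A 6-joint arm with a two-finger parallel gripper is mounted at the origin on a cart in front of the work surface, level with it; the furniture and walls round the work are solid. World frame = base frame: x ahead of the robot, y to its left, z up, the work surface at z = 0. Lengths are in mm, angles in rad, forces in N, time in s.
With the tool pointing down it reaches from about 300 to 775 mm from the base axis. Payload 14.6 kg.
Tool frame: the origin (TCP) lies midway between the tips of the shut fingers; the grasp point (between the pads) lies 19 mm behind it (manip.hold_point_z is the distance from the TCP to the grasp point, in mm); z points along the fingers, y is the direction in which the jaws open and shut (so a half turn about z gives the same grasp; the last joint's range is limited). The gripper opens to 94 mm and grips with 3 to 60 N. Pads are 16 mm wide; open, the fingers measure 119 mm over their backs; the gripper's body (75 mm by 177 mm) begins 78 mm behind the grasp point.
Start: joints at [-1.227, 0.3, 1.521, -0, 1.321, -0.067], TCP at [219.631, -504.234, 205.446] pointing down, gripper open.
Joint ranges: [-3.03, 3.03], [-0.79, 2.21], [0.23, 2.52], [-1.04, 4.18], [0, 3.07], [-2.55, 2.55]. Speed limits (rad/s): [2.22, 2.22, 2.57, 3.14, 3.14, 3.14].

## Interface

Orientations are given as [roll, pitch, yaw] about the fixed x, y, z axes, in that order (R = Rz(yaw) Ry(pitch) Rx(roll)).
In Python, from cell import manip gives the robot as it stands.
- The arm moves only by the shell command python3 -m crank 'ROWS' [OPENING] [FORCE]. ROWS is JSON, a list of rows, each an object with "offset": the shift along the world's x, y, z in m, a list of three; "spin": the turn about the world's z in degrees. In form: [{"offset": [dx, dy, dz], "spin": spin}, ...]. A call has exactly 8 rows; each row is the pose to reach, as a shift and turn from the pose measured when the call began; what a row does not reach only later rows make up. A row lasts 1/12 s, in which the tool goes at most 41.7 mm and 7.16 degrees, less where a joint would pass 70% of its speed; a pose out of reach is approached as far as the arm can. A call with a gripper value outside its range is refused whole. OPENING is the opening, from 0 (shut) to 1 (fully open), set as the call begins (- or left out, the last holds). The fingers move at their own pace and stop on an object; FORCE is the grip in N (left out, the last holds). Time passes only in rows, so rows that repeat a pose let the fingers close, or fill a call up. It gives the time, the measured TCP pose, the force and the opening at its end, in the units of the state.
- manip.read_state(): the state, without advancing time (a new reading comes with each control period).
- manip.camera(name): name is "scene" or "top" or "wrist"; returns a dict with "pixels" (420x560x3 uint8, red, green, blue), "fx", "fy", "cx", "cy" (pixels), "extrinsics" (4x4, takes a point from world to camera coordinates); the wrist camera has in their place "hand_eye" (4x4, takes a point from camera to tool coordinates, whose origin is the TCP and whose axes are the flange's). Camera axes: x right, y down, z forward; pixel columns grow to the right and rows downward; lengths in mm; the calibration is good to about 2 mm. A picture is of the moment at which its call begins: read the wrist's pose just before it. There is no depth.
- manip.sign_off(): hands the job in, once; it reports no verdict.
Trained networks look in a picture, given as the dict that the camera call returned (one of the last four; its "shot" number tells which), for a name from the list of things; names that differ only in an ending like _2 or _b are one class to them, and where a whole thing is asked for, a point or a joint stands for the part that bears it (a point fixed in the world has none). Each returns a list of dicts, best first, with "conf" (0 to 1); they miss things now and then, are a little off and sometimes report something else, mostly with a low value. They report only what shows in the picture. A call takes as long as a camera call.
- manip.search_frame(picture, name): "location" ([x, y, z] in mm, in world coordinates, good to about 4 mm: the middle of the surface that is visible of it).
- manip.masks_of(picture, name): "mask" (420x560 bool, what is visible of it).
The state is a dict: "clock": time; "joints": joint angles; "qd": joint speeds; "effort": joint torques, N m; "eef_pos": TCP position; "eef_rot": TCP orientation; "wrist_force": force on the tool from outside, world axes, zero at the start; "moment": the same for the moment, N m; "finger_gap": finger opening in mm.
Only numpy, scipy, OpenCV 4.12 (cv2) and the standard library are available. Lean on these libraries where they do the work, as an engineer would, in place of code of your own. Each camera call takes 0.05 s, during which the arm holds its last target. There are 200 camera calls.

## Task

With its guard lid shut, pull the press station's sprung side lever all the way down to its stop so that the ram presses the club head inside, then ease the lever slowly back up to rest without letting it fly. After that lift the guard lid to 60 degrees open and finish holding it there with the fingers, still, so that the head can be looked at: the lid would fall shut if let go, so do not let it drop, and do not prop it. Leave the other club heads and the test weight on the table alone.

Things in the scene. Friction and masses are not known exactly. Their poses are not given: they have to be found in the camera images.
- station: Press station fixed to the table: low grey metal box on an aluminium base 210 x 230 mm, 85 mm high, with a black club head fixed inside under a clear framed lid, a lever on its right side (-y). Origin: centre of the underside, on the table; x points from its front (lid bar) to its back (lid hinge), y to its left, z up. It stands turned by up to 0.35 rad. Keep clear of the box while handling the lever: the lever arm (12 mm round) leaves only a 20 mm gap to the box wall.
- lever_pivot (a point): Fixed point on the lever's turning axis (parallel to the station's y), 60 mm above the table, level in y with the middle of the lever's cross grip. Axes as the station's.
- lever_grip (a point): Middle of the lever's black round cross grip: 18 mm diameter, 72 mm long, parallel to the station's y, sticking out sideways (-y) from the lever's end; its outer end and the space in front of and behind it are free. 170 mm from lever_pivot. At rest about 220 mm above the table, with the stroke done 104 mm. It turns with the lever.
- lever (a joint): Lever angle, rad. 0 = at rest, sprung up, pointing 70 degrees above the station's forward horizontal (-x); grows as the grip is pulled forward (-x) and down; stop at 0.96 (then 15 degrees above horizontal). So the grip lies at lever_pivot + 0.17 * (-cos b, 0, sin b) in station axes, b = 1.222 - joint. The spring returns it: about 2 N at the grip at rest, 9 N at the stop, and it flies back if let go.
- guard_hinge (a point): Fixed point at the middle of the guard lid's hinge line (parallel to the station's y) at the back of the box, 89 mm above the table. Axes as the station's.
- guard_bar (a point): Middle of the guard lid's black round bar handle: 12 mm diameter, 120 mm between its two end arms (10 mm round), parallel to the station's y, 45 mm ahead of the lid's front edge (39 mm free gap between bar and lid or box front behind it), nothing below it. 243 mm from guard_hinge; 89 mm above the table when shut. It turns with the lid.
- guard (a joint): Guard lid angle, rad. 0 = shut (level), grows as the front rises; 60 degrees = 1.047; end of travel 1.75. The bar lies at guard_hinge + 0.243 * (-cos g, 0, sin g) in station axes. Weight and a spring close it: about 2 to 3 N at the bar at all angles up to 1.1.
- head_a_mid (a point): Middle (25 mm up) of a loose black club head, 70 x 119 x 50 mm, on the table to the right of the station. Leave alone.
- head_b_mid (a point): Middle (25 mm up) of a loose black club head, 70 x 119 x 50 mm, on the table to the front left of the station. Leave alone.
- weight_mid (a point): Middle (18 mm up) of a loose knobbed brass test weight, 40 mm across, 36 mm high, on the table to the front right of the station. Leave alone.

How it is judged:
By the outcome, as a careful person would: the job done as asked, in the order asked, and still so for the second after the job is handed in, while the arm keeps its last pose, push and grip.
It also fails if it takes over 64 s, if anything falls off the work surface, if the arm or the gripper's body presses on something with over 40 N, if the wrist force passes 120 N, or if a joint passes its speed limit or range.

## Working session

There is one attempt and no reset: what is moved stays moved. The work goes in short steps, Python scripts to look and compute and a shell command to move; the robot and the scene stay as the last step left them, time stands still between calls to the robot, and variables do not carry over. Pictures are saved under pics/ and viewed, about 8 in all and at most 12, crops included, and the job is handed in when it is done.

```bash
mkdir -p pics; ls
python3 - <<'E'
from cell import manip
import cv2,numpy as np
s=manip.read_state();print(s)
for c in ("scene","top"):
    p=manip.camera(c);cv2.imwrite(f"pics/{c}1.png",p["pixels"][:,:,::-1])
    print(c,p["fx"],p["cx"],p["cy"],np.round(p["extrinsics"],3).tolist())
    for n in ("station","lever_grip","guard_bar","lever","guard","head_a_mid","weight_mid"):
        try:print(n,[(np.round(d["location"]).tolist(),round(d["conf"],2)) for d in manip.search_frame(p,n)][:4])
        except Exception as e:print(n,e)
E
```

```text
pics
{'clock': 0.0, 'joints': array([-1.22659887e+00,  3.00505161e-01,  1.52158640e+00, -1.27760397e-05,
        1.32070868e+00, -6.65911043e-02]), 'qd': array([ 1.10329388e-03, -1.30149808e-03, -4.99285750e-05,  1.83305233e-04,
        5.78586212e-04,  1.03998591e-04]), 'effort': array([ 2.42406713e-03, -5.31804657e+01, -3.52726829e+01,  7.08469399e-02,
        2.44584493e-02, -1.20917139e-04]), 'eef_pos': array([ 219.54072725, -503.99062891,  204.8654    ]), 'eef_rot': array([-3.14038691e+00, -6.80083458e-05,  4.10791689e-01]), 'wrist_force': array([-0.56734174, -0.36494709,  0.2521591 ]), 'moment': array([-0.03679903, -0.00678094,  0.03867883]), 'finger_gap': 94.08527877044345}
scene 396.9824312635363 283.9783419462654 211.31372972153326 [[0.857, -0.516, -0.002, -525.012], [-0.269, -0.444, -0.855, 266.243], [0.44, 0.733, -0.519, 1207.818], [0.0, 0.0, 0.0, 1.0]]
station [([623.0, -122.0, 89.0], 0.57)]
lever_grip [([655.0, -180.0, 200.0], 0.67)]
guard_bar [([636.0, -72.0, 89.0], 0.58)]
lever [([652.0, -178.0, 196.0], 0.58)]
guard []
head_a_mid [([632.0, -405.0, 24.0], 0.92)]
weight_mid [([413.0, -404.0, 24.0], 0.46)]
top 431.5181662935384 285.94251671450957 209.77085404038766 [[-0.009, -1.0, -0.008, -60.164], [-0.994, 0.01, -0.111, 574.146], [0.111, 0.007, -0.994, 1483.955], [0.0, 0.0, 0.0, 1.0]]
station [([633.0, -52.0, 85.0], 0.82)]
lever_grip [([650.0, -199.0, 226.0], 0.75)]
guard_bar [([632.0, -54.0, 93.0], 0.98)]
lever [([650.0, -201.0, 225.0], 0.53), ([639.0, -386.0, 25.0], 0.17)]
guard [([635.0, -53.0, 87.0], 0.85)]
head_a_mid [([638.0, -388.0, 24.0], 0.82)]
weight_mid [([423.0, -391.0, 19.0], 0.57)]
```

View pics/scene1.png

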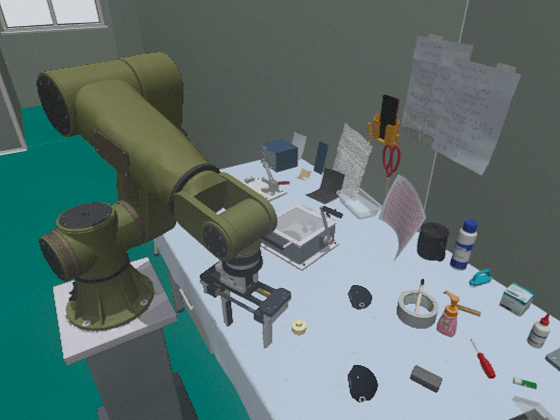

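View pics/top1.png

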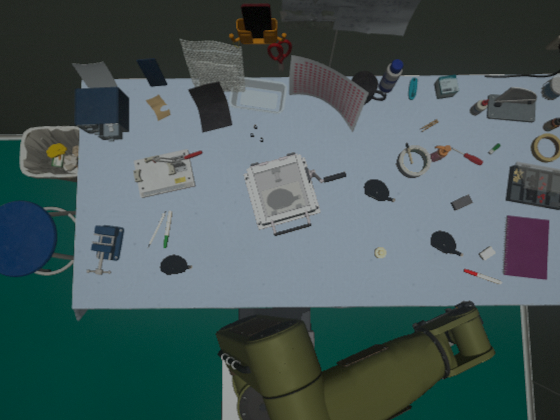

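The scene view shows the station near (300,235) with its lever up at about (330,215). In the top view the bar runs about (275,233)-(311,226) and the grip about (323,179)-(346,175). I'll zoom in for pixel-accurate endpoints.

```bash
cat > h.py <<'E'
import numpy as np,cv2
from cell import manip
from scipy.spatial.transform import Rotation as R
def cam2world(p,s=None):
    if "extrinsics" in p: return np.linalg.inv(p["extrinsics"])
    T=np.eye(4);T[:3,:3]=R.from_euler("xyz",s["eef_rot"]).as_matrix();T[:3,3]=s["eef_pos"]
    return T@np.array(p["hand_eye"])
def onz(p,uv,z,s=None):
    T=cam2world(p,s);d=T[:3,:3]@[(uv[0]-p["cx"])/p["fx"],(uv[1]-p["cy"])/p["fy"],1]
    return T[:3,3]+d*(z-T[2,3])/d[2]
E
python3 - <<'E'
from h import *
p=manip.camera("top");im=p["pixels"]
c=im[145:245,235:355,::-1];cv2.imwrite("pics/crop.png",cv2.resize(c,None,fx=6,fy=6,interpolation=cv2.INTER_CUBIC))
for n in("guard_bar","lever_grip"):
    for d in manip.masks_of(p,n)[:2]:
        v,u=np.where(d["mask"]);r=cv2.minAreaRect(np.c_[u,v].astype(np.float32));print(n,d["conf"],len(u),r)
for n,uv,z in(("barL",(275,233.5),89),("barR",(311,226.5),89),("gL",(323,179),220),("gR",(346,175),220)):print(n,onz(p,uv,z).round(1))
E
```

```text
guard_bar 0.87 3582 ((282.01885986328125, 195.0660400390625), (75.41094207763672, 57.14198684692383), 74.05460357666016)
guard_bar 0.43 208 ((327.1631164550781, 176.0934295654297), (35.313899993896484, 11.294224739074707), 5.355824947357178)
lever_grip 0.54 3519 ((282.203857421875, 195.0807647705078), (75.51469421386719, 57.184181213378906), 74.74488067626953)
lever_grip 0.49 194 ((328.22540283203125, 176.7564697265625), (33.253440856933594, 11.52442741394043), 3.6913864612579346)
barL [487.3 -28.6  89. ]
barR [ 509.7 -149.9   89. ]
gL [ 647.2 -182.6  220. ]
gR [ 659.  -254.1  220. ]
```

View pics/crop.png

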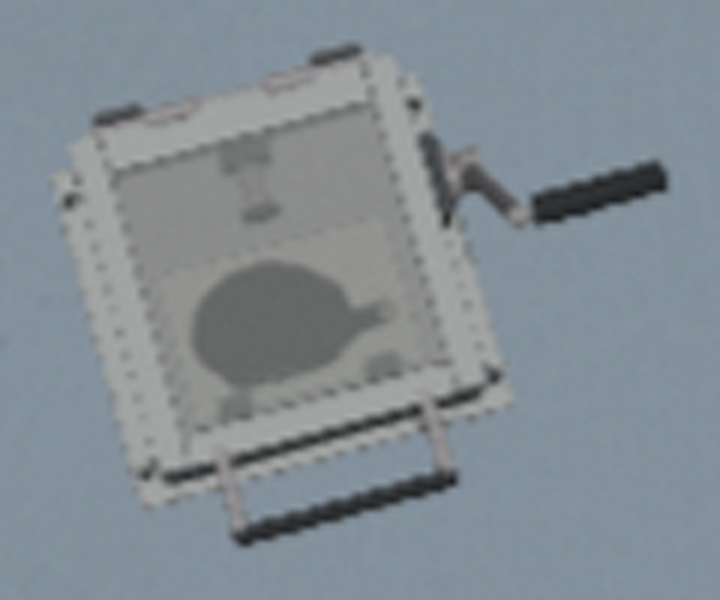

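The crop shows the bar from (275.3,234.3) to (310.3,224.7), the grip from (324.3,179.7) to (345.7,174.5), and the box edges consistent with a yaw of about 0.26.

Run:
```python
from h import *
p=manip.camera("top")
for n,a,b,z in(("bar",(275.3,234.3),(310.3,224.7),89),("grip",(324.3,179.7),(345.7,174.5),220),("front",(259.2,228.3),(319.7,211.7),3)):
    A,B=onz(p,a,z),onz(p,b,z);d=B-A;print(n,((A+B)/2).round(1),np.linalg.norm(d).round(1),"yaw",np.arctan2(d[0],-d[1]).round(3))
print(manip.read_state()["clock"])
```

```text
bar [500.2 -88.6  89. ] 122.0 yaw 0.258
grip [ 652.8 -219.9  220. ] 68.4 yaw 0.231
front [539.9 -77.9   3. ] 224.0 yaw 0.259
1.0
```

```bash
python3 -m crank '[{"offset":[0,0,0.04],"spin":7},{"offset":[0.02,0.015,0.08],"spin":14},{"offset":[0.05,0.03,0.115],"spin":21},{"offset":[0.085,0.05,0.115],"spin":28},{"offset":[0.12,0.07,0.115],"spin":35},{"offset":[0.155,0.09,0.115],"spin":42},{"offset":[0.19,0.11,0.115],"spin":49},{"offset":[0.225,0.13,0.115],"spin":56}]' 0.6
python3 -m crank '[{"offset":[0.035,0.025,0],"spin":7},{"offset":[0.07,0.05,0],"spin":14},{"offset":[0.105,0.075,0],"spin":21},{"offset":[0.14,0.1,0],"spin":25},{"offset":[0.17,0.125,0],"spin":25},{"offset":[0.2,0.15,0],"spin":25},{"offset":[0.2,0.15,0],"spin":25},{"offset":[0.2,0.15,0],"spin":25}]'
python3 - <<'E'
from h import *
s=manip.read_state();p=manip.camera("wrist");cv2.imwrite("pics/w1.png",p["pixels"][:,:,::-1])
print(s["eef_pos"],s["eef_rot"],s["joints"],s["clock"])
T=np.linalg.inv(cam2world(p,s))
for P in([652.8,-219.9,220],[500.2,-88.6,89]):
    c=T@np.r_[P,1];print(p["fx"]*c[0]/c[2]+p["cx"],p["fy"]*c[1]/c[2]+p["cy"])
E
```

```text
clock: 1.67
eef_pos: [444.3, -373.9, 320.7]
eef_rot: [3.141, 0.0, 1.394]
wrist_force: [0.2, -0.4, 0.5]
finger_gap: 56.5
clock: 2.33
eef_pos: [645.5, -222.2, 319.4]
eef_rot: [-3.141, -0.001, 1.833]
wrist_force: [-0.7, -0.4, 0.4]
finger_gap: 56.6
[ 645.47430277 -222.17140887  319.41292231] [-3.14072731e+00 -6.81355432e-04  1.83341950e+00] [-3.85146808e-01  5.80971724e-01  8.66972543e-01  2.13424430e-05
  1.69474957e+00 -6.47767652e-01] 2.3333
286.03648158361403 206.06268775943755
174.28475730965255 19.815154673676176
```

View pics/w1.png

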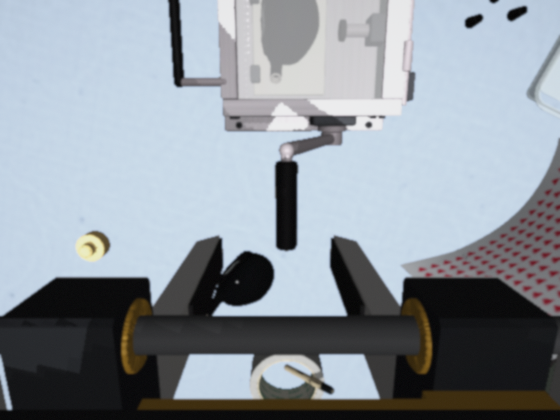

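The wrist view shows the grip from (287,162) to (287,248). Its middle is within 1 px of where I predicted it, so I'll descend and grasp.

```bash
python3 -m crank '[{"offset":[0.007,0.002,-0.02],"spin":0},{"offset":[0.007,0.002,-0.04],"spin":0},{"offset":[0.007,0.002,-0.06],"spin":0},{"offset":[0.007,0.002,-0.08],"spin":0},{"offset":[0.007,0.002,-0.1],"spin":0},{"offset":[0.007,0.002,-0.118],"spin":0},{"offset":[0.007,0.002,-0.118],"spin":0},{"offset":[0.007,0.002,-0.118],"spin":0}]' 
python3 -m crank '[{"offset":[0,0,0],"spin":0},{"offset":[0,0,0],"spin":0},{"offset":[0,0,0],"spin":0},{"offset":[0,0,0],"spin":0},{"offset":[0,0,0],"spin":0},{"offset":[0,0,0],"spin":0},{"offset":[0,0,0],"spin":0},{"offset":[0,0,0],"spin":0}]' 0.0 40
python3 - <<'E'
import numpy as np
c,s=np.cos(.258),np.sin(.258)
b0=1.2217
for q in np.linspace(0,1.0,11):
    b=b0-q;dx=-.17*(np.cos(b)-np.cos(b0));dz=.17*(np.sin(b)-np.sin(b0))
    print(q.round(2),np.round([dx*c,dx*s,dz],4))
E
```

```text
clock: 3.05
eef_pos: [650.5, -222.7, 202.4]
eef_rot: [-3.14, -0.0, 1.83]
wrist_force: [0.5, -0.2, 0.1]
finger_gap: 56.3
clock: 3.72
eef_pos: [650.7, -222.6, 202.5]
eef_rot: [-3.141, -0.0, 1.83]
wrist_force: [2.3, 1.0, -1.4]
finger_gap: 17.0
0.0 [-0. -0.  0.]
0.1 [-0.0151 -0.004  -0.0066]
0.2 [-0.0296 -0.0078 -0.0147]
0.3 [-0.0431 -0.0114 -0.0243]
0.4 [-0.0557 -0.0147 -0.0353]
0.5 [-0.0672 -0.0177 -0.0474]
0.6 [-0.0774 -0.0204 -0.0607]
0.7 [-0.0863 -0.0228 -0.075 ]
0.8 [-0.0937 -0.0247 -0.0902]
0.9 [-0.0997 -0.0263 -0.106 ]
1.0 [-0.1041 -0.0275 -0.1224]
```

```bash
python3 -m crank '[{"offset":[-0.009,-0.0024,-0.0038],"spin":0},{"offset":[-0.0175,-0.0046,-0.008],"spin":0},{"offset":[-0.0265,-0.007,-0.013],"spin":0},{"offset":[-0.035,-0.0092,-0.0185],"spin":0},{"offset":[-0.0431,-0.0114,-0.0243],"spin":0},{"offset":[-0.0507,-0.0134,-0.031],"spin":0},{"offset":[-0.0557,-0.0147,-0.0353],"spin":0},{"offset":[-0.0557,-0.0147,-0.0353],"spin":0}]'
python3 -m crank '[{"offset":[-0.006,-0.0015,-0.006],"spin":0},{"offset":[-0.0115,-0.003,-0.012],"spin":0},{"offset":[-0.0168,-0.0044,-0.0185],"spin":0},{"offset":[-0.0217,-0.0057,-0.0254],"spin":0},{"offset":[-0.0265,-0.007,-0.0325],"spin":0},{"offset":[-0.0306,-0.0081,-0.0397],"spin":0},{"offset":[-0.0306,-0.0081,-0.0397],"spin":0},{"offset":[-0.0306,-0.0081,-0.0397],"spin":0}]'
```

```text
clock: 4.38
eef_pos: [595.0, -237.2, 167.1]
eef_rot: [3.141, -0.0, 1.83]
wrist_force: [5.8, 1.3, 0.4]
finger_gap: 16.8
clock: 5.05
eef_pos: [565.6, -245.0, 128.2]
eef_rot: [3.138, 0.001, 1.83]
wrist_force: [6.4, 2.7, 3.0]
finger_gap: 17.3
```

```bash
python3 -m crank '[{"offset":[-0.004,-0.001,-0.007],"spin":0},{"offset":[-0.0075,-0.002,-0.0145],"spin":0},{"offset":[-0.0105,-0.0027,-0.022],"spin":0},{"offset":[-0.0134,-0.0035,-0.03],"spin":0},{"offset":[-0.016,-0.0042,-0.037],"spin":0},{"offset":[-0.0174,-0.0046,-0.0415],"spin":0},{"offset":[-0.018,-0.0047,-0.045],"spin":0},{"offset":[-0.018,-0.0047,-0.045],"spin":0}]'
python3 - <<'E'
from h import *
for c in("scene","top"):
    p=manip.camera(c)
    print([(d["location"],d["conf"]) for d in manip.search_frame(p,"lever_grip")])
    cv2.imwrite("pics/%s2.png"%c,cv2.resize(p["pixels"][150:300,230:400,::-1],None,fx=4,fy=4))
print(manip.read_state()["wrist_force"])
E
```

```text
clock: 5.72
eef_pos: [550.5, -249.4, 86.9]
eef_rot: [3.131, 0.004, 1.831]
wrist_force: [7.1, 9.9, 24.1]
finger_gap: 16.9
[([414.1, -406.0, 23.6], 0.64), ([563.4, -204.5, 94.2], 0.43)]
[([624.7, -178.4, 84.0], 0.71)]
[ 7.12885989 10.24665725 22.05453637]
```

View pics/scene2.png

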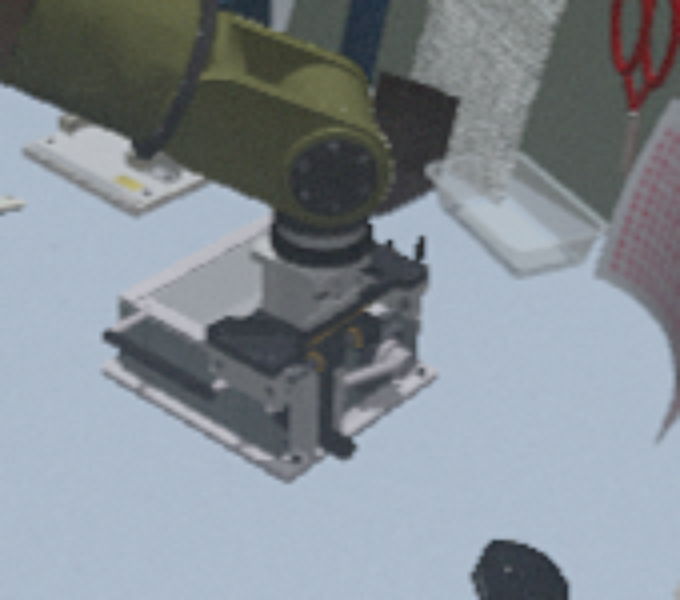

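The scene crop shows the lever almost level, with the grip at about (340,440) between the fingers. The measured position and the force jump to 24 N both match the stop. I'll press briefly, then ease back.

```bash
python3 -m crank '[{"offset":[-0.001,0,-0.005],"spin":0},{"offset":[-0.001,0,-0.006],"spin":0},{"offset":[-0.001,0,-0.006],"spin":0},{"offset":[-0.001,0,-0.006],"spin":0},{"offset":[-0.001,0,-0.006],"spin":0},{"offset":[-0.001,0,-0.004],"spin":0},{"offset":[-0.0005,0,-0.002],"spin":0},{"offset":[0,0,0],"spin":0}]'
python3 -m crank '[{"offset":[0.0004,0,0.0025],"spin":0},{"offset":[0.0012,0.0003,0.005],"spin":0},{"offset":[0.002,0.0005,0.0075],"spin":0},{"offset":[0.0028,0.0008,0.0098],"spin":0},{"offset":[0.0042,0.0012,0.0138],"spin":0},{"offset":[0.0057,0.0016,0.0178],"spin":0},{"offset":[0.0073,0.002,0.0217],"spin":0},{"offset":[0.0088,0.0024,0.0256],"spin":0}]'
```

```text
clock: 6.58
eef_pos: [551.1, -249.1, 88.8]
eef_rot: [3.13, 0.005, 1.831]
wrist_force: [-1.0, 3.4, 4.1]
finger_gap: 16.7
clock: 7.25
eef_pos: [560.6, -246.6, 114.6]
eef_rot: [3.129, 0.005, 1.831]
wrist_force: [11.9, 3.0, -1.6]
finger_gap: 16.7
```

```bash
python3 -m crank '[{"offset":[0.001,0.0003,0.0032],"spin":0},{"offset":[0.002,0.0006,0.0065],"spin":0},{"offset":[0.003,0.0009,0.0097],"spin":0},{"offset":[0.0042,0.0012,0.0129],"spin":0},{"offset":[0.0062,0.0018,0.0166],"spin":0},{"offset":[0.0083,0.0024,0.0202],"spin":0},{"offset":[0.0105,0.003,0.0237],"spin":0},{"offset":[0.0127,0.0036,0.0272],"spin":0}]'
```

```text
clock: 7.92
eef_pos: [575.8, -242.3, 140.6]
eef_rot: [3.124, 0.006, 1.832]
wrist_force: [33.7, 1.1, -21.0]
finger_gap: 17.2
```

```bash
python3 -m crank '[{"offset":[0.0025,0.0007,0.0033],"spin":0},{"offset":[0.005,0.0013,0.0067],"spin":0},{"offset":[0.0076,0.002,0.01],"spin":0},{"offset":[0.0102,0.0027,0.0133],"spin":0},{"offset":[0.013,0.0034,0.0164],"spin":0},{"offset":[0.0158,0.0042,0.0194],"spin":0},{"offset":[0.0187,0.0049,0.0224],"spin":0},{"offset":[0.0217,0.0057,0.0254],"spin":0}]'
```

```text
clock: 8.58
eef_pos: [597.4, -236.6, 166.2]
eef_rot: [3.125, 0.005, 1.832]
wrist_force: [-0.5, 2.0, 1.5]
finger_gap: 17.1
```

```bash
python3 -m crank '[{"offset":[0.003,0.0008,0.0028],"spin":0},{"offset":[0.006,0.0016,0.0055],"spin":0},{"offset":[0.009,0.0024,0.0081],"spin":0},{"offset":[0.0122,0.0032,0.0107],"spin":0},{"offset":[0.0155,0.0041,0.0132],"spin":0},{"offset":[0.0188,0.005,0.0156],"spin":0},{"offset":[0.0222,0.0059,0.018],"spin":0},{"offset":[0.0257,0.0068,0.0203],"spin":0}]'
```

```text
clock: 9.25
eef_pos: [623.5, -230.1, 187.0]
eef_rot: [3.125, 0.006, 1.831]
wrist_force: [-2.8, -2.7, 4.0]
finger_gap: 16.4
```

```bash
python3 -m crank '[{"offset":[0.0035,0.0009,0.002],"spin":0},{"offset":[0.007,0.0018,0.0039],"spin":0},{"offset":[0.0105,0.0027,0.0058],"spin":0},{"offset":[0.0142,0.0037,0.0076],"spin":0},{"offset":[0.0178,0.0046,0.0093],"spin":0},{"offset":[0.0215,0.0056,0.011],"spin":0},{"offset":[0.0253,0.0066,0.0126],"spin":0},{"offset":[0.028,0.0074,0.0139],"spin":0}]'
```

```text
clock: 9.92
eef_pos: [651.9, -222.8, 201.0]
eef_rot: [3.125, 0.007, 1.831]
wrist_force: [-1.8, -3.8, 1.3]
finger_gap: 16.4
```

```bash
python3 -m crank '[{"offset":[0.001,0.0003,0.0003],"spin":0},{"offset":[0.002,0.0005,0.0006],"spin":0},{"offset":[0.003,0.0008,0.001],"spin":0},{"offset":[0.003,0.0008,0.001],"spin":0},{"offset":[0.003,0.0008,0.001],"spin":0},{"offset":[0.003,0.0008,0.001],"spin":0},{"offset":[0.003,0.0008,0.001],"spin":0},{"offset":[0.003,0.0008,0.001],"spin":0}]'
```

```text
clock: 10.58
eef_pos: [654.3, -222.3, 201.7]
eef_rot: [3.126, 0.006, 1.831]
wrist_force: [-8.1, -2.0, 3.6]
finger_gap: 16.8
```

```bash
python3 -m crank '[{"offset":[0,0,0],"spin":0},{"offset":[0,0,0],"spin":0},{"offset":[0,0,0],"spin":0},{"offset":[0,0,0],"spin":0},{"offset":[0,0,0.01],"spin":0},{"offset":[0,0,0.03],"spin":0},{"offset":[0,0,0.05],"spin":0},{"offset":[0,0,0.07],"spin":0}]' 0.5
python3 -m crank '[{"offset":[0,0,0.03],"spin":0},{"offset":[0,0,0.06],"spin":0},{"offset":[-0.03,0.03,0.06],"spin":0},{"offset":[-0.06,0.06,0.05],"spin":0},{"offset":[-0.085,0.085,0.02],"spin":0},{"offset":[-0.115,0.11,-0.01],"spin":0},{"offset":[-0.14,0.132,-0.04],"spin":0},{"offset":[-0.165,0.132,-0.07],"spin":0}]' 0.4
python3 - <<'E'
from h import *
s=manip.read_state();p=manip.camera("wrist");cv2.imwrite("pics/w2.png",p["pixels"][:,:,::-1])
print(s["eef_pos"],s["eef_rot"],s["finger_gap"])
T=np.linalg.inv(cam2world(p,s))
for P in([652.8,-219.9,220],[500.2,-88.6,89]):
    c=T@np.r_[P,1];print(p["fx"]*c[0]/c[2]+p["cx"],p["fy"]*c[1]/c[2]+p["cy"])
q=manip.camera("top")
cv2.imwrite("pics/top3.png",cv2.resize(q["pixels"][130:250,230:370,::-1],None,fx=5,fy=5))
E
```

```text
clock: 11.25
eef_pos: [654.3, -222.0, 273.4]
eef_rot: [3.126, 0.006, 1.831]
wrist_force: [0.1, 0.2, -0.1]
finger_gap: 46.8
clock: 11.92
eef_pos: [498.1, -90.6, 215.3]
eef_rot: [3.123, 0.007, 1.833]
wrist_force: [1.0, -0.1, -0.2]
finger_gap: 37.4
[498.12916305 -90.56818729 215.26260554] [3.12312937 0.00703181 1.83260203] 37.39049725071578
460.2773897948468 498.33148172566365
276.48535144784023 196.32918437558453
```

View pics/w2.png

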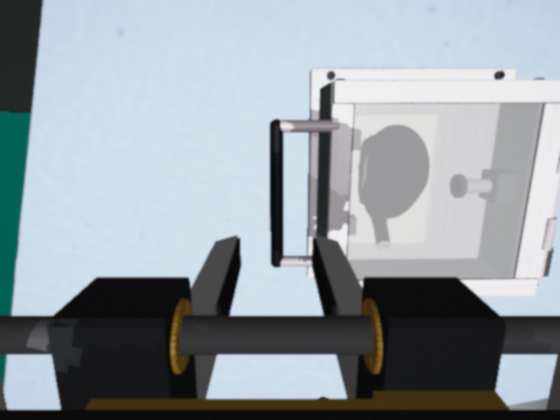

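The wrist view shows the bar from (276,122) to (277,265), and its middle matches the prediction within 3 px. The back finger clears the lid. Descending.

```bash
python3 -m crank '[{"offset":[0.002,0.003,-0.025],"spin":0},{"offset":[0.002,0.003,-0.05],"spin":0},{"offset":[0.002,0.003,-0.075],"spin":0},{"offset":[0.002,0.003,-0.1],"spin":0},{"offset":[0.002,0.003,-0.12],"spin":0},{"offset":[0.002,0.003,-0.135],"spin":0},{"offset":[0.002,0.003,-0.145],"spin":0},{"offset":[0.002,0.003,-0.145],"spin":0}]'
python3 -m crank '[{"offset":[0,0,0],"spin":0},{"offset":[0,0,0],"spin":0},{"offset":[0,0,0],"spin":0},{"offset":[0,0,0],"spin":0},{"offset":[0,0,0],"spin":0},{"offset":[0,0,0],"spin":0},{"offset":[0,0,0],"spin":0},{"offset":[0,0,0],"spin":0}]' 0.0 30
python3 - <<'E'
import numpy as np
c,s=np.cos(.258),np.sin(.258)
for g in np.linspace(0,1.047,13):
    dx=.243*(1-np.cos(g));print(g.round(3),np.round([dx*c,dx*s,.243*np.sin(g)],4))
E
```

```text
clock: 12.68
eef_pos: [495.4, -87.6, 63.8]
eef_rot: [3.137, -0.0, 1.832]
wrist_force: [-0.4, 0.1, 0.1]
finger_gap: 37.6
clock: 13.35
eef_pos: [499.9, -87.0, 66.3]
eef_rot: [3.125, 0.003, 1.832]
wrist_force: [23.8, 10.8, -1.4]
finger_gap: 10.9
0.0 [0. 0. 0.]
0.087 [0.0009 0.0002 0.0212]
0.174 [0.0036 0.0009 0.0422]
0.262 [0.008  0.0021 0.0629]
0.349 [0.0142 0.0037 0.0831]
0.436 [0.022  0.0058 0.1027]
0.524 [0.0315 0.0083 0.1215]
0.611 [0.0425 0.0112 0.1394]
0.698 [0.0549 0.0145 0.1562]
0.785 [0.0688 0.0182 0.1718]
0.872 [0.0839 0.0221 0.1861]
0.96 [0.1002 0.0264 0.199 ]
1.047 [0.1174 0.031  0.2104]
```

View pics/top3.png

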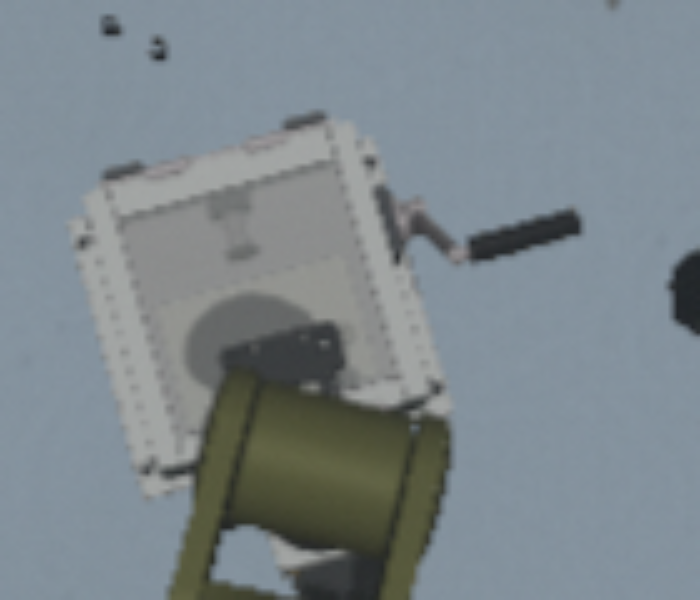

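The top crop shows the lever back at its rest position, grip at about (525,235). The bar is gripped with a gap of 10.9 mm. Lifting in 15° steps.

```bash
python3 -m crank '[{"offset":[0,0,0.006],"spin":0},{"offset":[0.0004,0.0001,0.014],"spin":0},{"offset":[0.0009,0.0002,0.0212],"spin":0},{"offset":[0.0018,0.0005,0.03],"spin":0},{"offset":[0.0036,0.0009,0.0422],"spin":0},{"offset":[0.0055,0.0015,0.0525],"spin":0},{"offset":[0.008,0.0021,0.0629],"spin":0},{"offset":[0.008,0.0021,0.0629],"spin":0}]'
```

```text
clock: 14.02
eef_pos: [509.0, -84.8, 131.7]
eef_rot: [3.123, 0.004, 1.832]
wrist_force: [5.5, 1.3, -3.1]
finger_gap: 11.0
```

```bash
python3 -m crank '[{"offset":[0.0025,0.0007,0.009],"spin":0},{"offset":[0.0051,0.0015,0.0177],"spin":0},{"offset":[0.0088,0.0025,0.0275],"spin":0},{"offset":[0.0129,0.0036,0.0373],"spin":0},{"offset":[0.0175,0.0048,0.0468],"spin":0},{"offset":[0.0224,0.0061,0.0561],"spin":0},{"offset":[0.0224,0.0061,0.0561],"spin":0},{"offset":[0.0224,0.0061,0.0561],"spin":0}]'
```

```text
clock: 14.68
eef_pos: [532.4, -78.4, 187.7]
eef_rot: [3.12, 0.004, 1.833]
wrist_force: [15.2, 2.4, -12.0]
finger_gap: 11.1
```

```bash
python3 -m crank '[{"offset":[0.0055,0.0015,0.0085],"spin":0},{"offset":[0.0112,0.003,0.0173],"spin":0},{"offset":[0.0173,0.0047,0.0256],"spin":0},{"offset":[0.0237,0.0063,0.034],"spin":0},{"offset":[0.0308,0.0081,0.0418],"spin":0},{"offset":[0.038,0.01,0.0494],"spin":0},{"offset":[0.038,0.01,0.0494],"spin":0},{"offset":[0.038,0.01,0.0494],"spin":0}]'
python3 - <<'E'
import numpy as np
from h import *
s=manip.read_state();d=s["eef_pos"]-[499.9,-87,66.3];r=d[0]*np.cos(.258)+d[1]*np.sin(.258)
print(np.arctan2(d[2],243-r),np.hypot(d[2],243-r))
E
```

```text
clock: 15.35
eef_pos: [569.3, -68.5, 238.2]
eef_rot: [3.122, 0.004, 1.832]
wrist_force: [-13.8, 0.9, 8.9]
finger_gap: 10.8
0.787574517924129 242.57845320755678
```

```bash
python3 -m crank '[{"offset":[0.007,0.0018,0.0073],"spin":0},{"offset":[0.0145,0.0036,0.0142],"spin":0},{"offset":[0.0225,0.0057,0.0208],"spin":0},{"offset":[0.0308,0.0079,0.0271],"spin":0},{"offset":[0.0392,0.0101,0.033],"spin":0},{"offset":[0.048,0.0125,0.0385],"spin":0},{"offset":[0.048,0.0125,0.0385],"spin":0},{"offset":[0.048,0.0125,0.0385],"spin":0}]'
python3 - <<'E'
import numpy as np
from h import *
s=manip.read_state();d=s["eef_pos"]-[499.9,-87,66.3];r=d[0]*np.cos(.258)+d[1]*np.sin(.258)
print(np.degrees(np.arctan2(d[2],243-r)),np.hypot(d[2],243-r))
p=manip.camera("scene");cv2.imwrite("pics/scene4.png",cv2.resize(p["pixels"][120:290,200:400,::-1],None,fx=4,fy=4,interpolation=cv2.INTER_CUBIC)[:600])
# predicted lines for the lid sides at various angles
T=p["extrinsics"];ax=np.array([np.cos(.258),np.sin(.258),0]);ay=np.array([-ax[1],ax[0],0]);h=np.array([500.2,-88.6,89])+243*ax
for g in(50,60,70):
    P=h+243*(-np.cos(np.radians(g))*ax+np.array([0,0,np.sin(np.radians(g))]))
    for y in(60,-60):
        c=T@np.r_[P+y*ay,1];print(g,y,((p["fx"]*c[0]/c[2]+p["cx"]-200)*4).round(),((p["fy"]*c[1]/c[2]+p["cy"]-120)*4).round())
E
```

```text
clock: 16.02
eef_pos: [616.7, -55.6, 277.5]
eef_rot: [3.123, 0.003, 1.833]
wrist_force: [-6.9, 3.6, 6.4]
finger_gap: 10.9
59.973657199061 243.95809869004358
50 60 295.0 222.0
50 -60 403.0 269.0
60 60 324.0 182.0
60 -60 433.0 227.0
70 60 356.0 149.0
70 -60 466.0 191.0
```

View pics/scene4.png

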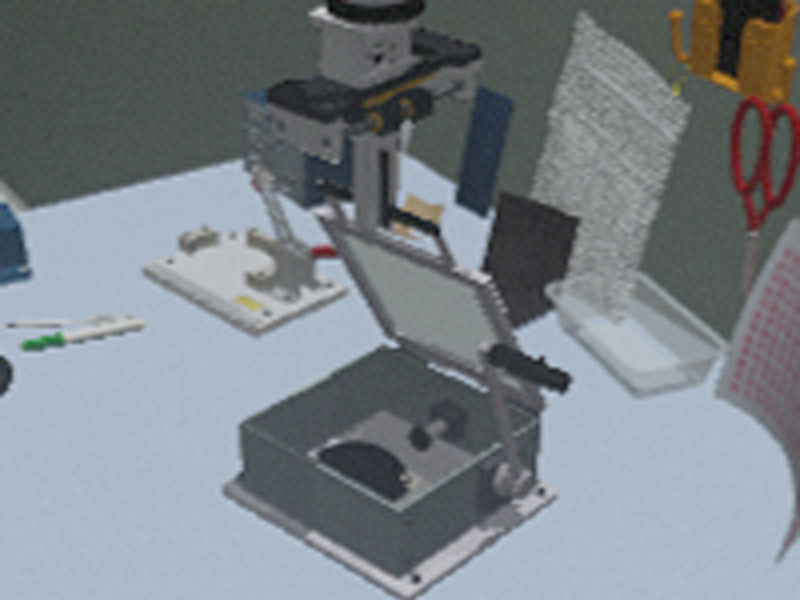

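The picture shows the lid open with its bar ends at about (320,184) and (437,230), against (324,182) and (433,227) predicted for 60°. The lever is up. I'll hold still, check and hand in.

```bash
python3 -m crank '[{"offset":[0,0,0],"spin":0},{"offset":[0,0,0],"spin":0},{"offset":[0,0,0],"spin":0},{"offset":[0,0,0],"spin":0},{"offset":[0,0,0],"spin":0},{"offset":[0,0,0],"spin":0},{"offset":[0,0,0],"spin":0},{"offset":[0,0,0],"spin":0}]' - 40
python3 - <<'E'
import numpy as np
from h import *
s=manip.read_state();d=s["eef_pos"]-[499.9,-87,66.3];r=d[0]*np.cos(.258)+d[1]*np.sin(.258)
a=np.degrees(np.arctan2(d[2],243-r));print(a,abs(s["qd"]).max())
if abs(a-60)<1.5 and abs(s["qd"]).max()<.02: print(manip.sign_off())
E
```

```text
clock: 16.73
eef_pos: [616.5, -55.6, 277.5]
eef_rot: [3.124, 0.003, 1.833]
wrist_force: [-4.3, 3.0, 0.5]
finger_gap: 10.9
59.924601263978545 0.0011543371941757038
the job is handed in; nothing more can be done
None
```

The job is done and handed in at 16.7 s. I pressed the lever to its stop with the lid shut, eased it back to rest, then lifted the lid to 60° and held it there with the fingers.

- **Press:** I gripped the lever's cross grip and pulled it down. The grip ended about 106 mm above the table, against 104 mm expected at the stop, and the wrist force rose to about 24 N.
- **Return:** I eased the lever back up over about 4 s, holding it throughout. I let go only once the wrist force showed it pressing against its rest stop. A top view afterwards showed the lever back at rest.
- **Lid:** The last check put it at 59.9° from the arm's position, with the arm still and the bar gripped (10.9 mm gap, 40 N set). In the scene picture the bar ends lay within about 1 px of where 60° puts them.
- **Off the plan:** The wrist force in the jaws briefly reached about 40 N while the lever was returning, and about 26 N when closing on the lid bar, because my path was a few millimetres off. It eased by itself each time and stayed well under the 120 N limit.
- **Other items:** I kept clear of the loose club heads and the test weight, but took no last picture to check them.

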